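Load a module into a clamshell test fixture and snap its lid shut

TASK

Lay the loose two-port module flat in the nest of the clamshell test fixture, fully down between the four black corners (either way round), and let go of it. Then swing the sprung lid over and press its front edge down until the catch clicks and holds the lid shut by itself, never pushing on the lid with more than 30 N, and take the hand away. Leave the other things on the bench where they are.

Things in the scene. Friction and masses are not known exactly. Their poses are not given: they have to be found in the camera images.
- fixture: clamshell test fixture, fixed to the bench: grey and aluminium base 122 x 112 mm, its deck 29 mm above the bench. Origin: under the centre of the nest, on the bench; x points from the catch (front, nearer the robot) to the hinge (back), y left, z up. A brass contact block 22 mm wide, 45 mm high stands at either end of the nest, from x = 39.5 to 47.5 mm
- nest (a point): centre of the sprung nest floor, 32 mm above the bench, axes as the fixture; the module's origin belongs here. Four black corners up to 42 mm high leave a pocket 56 (x) x 40 (y) mm, 1 mm of play a side, lead-in 2 mm on top. Its y sides are open for fingers over |x| < 22 mm (deck below), its x ends over |y| < 8 mm for the jacks. The floor yields downwards up to 6 mm, 1 N/mm
- catch (a point): front of the fixture, 75 mm before its origin, 28 mm up, axes as the fixture: the usual place of the spring bolt (slope on top, flat below, 4 mm out) in an aluminium catch block 60 mm wide with a rubber strip on top. The block is set by hand and sits up to 5 mm higher or lower than this point; that is not measured
- lid_hinge (a point): middle of the lid's hinge axis, 58 mm behind the fixture's origin and 56 mm above the bench; axes as the fixture, the hinge runs along y
- lid_press (a point): middle of the black ribbed press land on the lid's outer face near its free edge, 124 mm from the hinge axis along the lid, 4.5 mm outside its middle plane. x along the lid from free edge to hinge, z out of the outer face (up when shut). The lid is a plate 137 mm long from the hinge, 82 mm wide, 8 mm thick; a strike plate with a window hangs 34 mm from the free edge on the inside
- lid (a joint): lid angle, rad: 0 shut, pi/2 upright, starts leaning back at 1.9 to 2.05; caught it reads -0.045 to 0.045. A hinge spring opens it (3 N at the free edge): let go uncaught, it flies open. Near 0 the strike rides over the bolt (8 to 14 N at the press land), the lid then squeezes the rubber strip (10 N/mm) and the bolt snaps into the window at 12 to 20 N; 22 N is surely enough
- module: the loose two-port module: milled aluminium housing 54 (x) x 38 (y) x 18 (z) mm with a grey cover, a brass jack 6 mm thick and 9.5 mm long at the middle of each x end, 9 mm up; about 0.09 kg. Origin: centre of its underside; it starts flat on the bench
- mouse: black computer mouse 116 x 56 x 38 mm, bystander; origin under its centre
- torque_wrench: small torque wrench 156 mm long, 24 mm wide, bystander; origin under its centre, long along y
- flux_pot: amber pot with a white screw cap, 37 mm across, 28 mm high, bystander; origin under its centre
- screwdriver: screwdriver 160 mm long, 25 mm thick, bystander; origin under its centre, long along y
- spare_adapter: coaxial adapter 20 x 42 x 21 mm, bystander; origin under its centre
- small_adapter: coaxial adapter 12 x 22 x 12 mm, bystander; origin under its centre
- wrench_8: open-ended wrench 166 x 22 x 6 mm, bystander; origin under its centre, long along y
Not all that is in view belongs to the job. Several things have the shape of the module; the one meant has the colours described above.

How it is judged:
On the way, in this order (a step that is already met when the one before it is completed fails the run):
1. the module lies fully down in the nest, let go, with the lid still open (horizontal distance between module and nest below 0.0025 m and z of module in the frame of nest below 0.0015 m and angle between module's own z axis and vertical below 0.05 rad and contact force between module and the fingers below 0.1 N and value of joint lid above 1 rad), for 0.2 s.
2. the lid is caught and stays shut without being touched (value of joint lid below 0.07 rad and contact force between lid and the fingers below 0.1 N and contact force between lid and the arm below 0.1 N), for 0.2 s.
At the end, for the whole second after the job is handed in: The lid is held shut by the catch alone (lid angle below 0.07 rad) and the module is at rest under it in the nest: its origin within 2.5 mm of the nest centre seen from above, not more than 1.5 mm above the nest floor's rest height, tilted less than 0.05 rad (value of joint lid below 0.07 rad and horizontal distance between module and nest below 0.0025 m and z of module in the frame of nest below 0.0015 m and angle between module's own z axis and vertical below 0.05 rad and linear speed of module below 0.01 m/s); the robot touches nothing.
It fails at once if the lid is pushed with more than 30 N (contact force between lid and the fingers above 30 N or contact force between lid and the arm above 30 N).
It fails at once if another thing on the bench is shifted by more than 30 mm (distance of any of mouse, torque_wrench, flux_pot, screwdriver, spare_adapter, small_adapter, wrench_8 from where it was at the start of the episode above 0.03 m).
It also fails if it takes over 72 s, if anything falls off the work surface, if the arm or the gripper's body presses on something with over 40 N, if the wrist force passes 120 N, or if a joint passes its speed limit or range.

ROBOT

A 6-joint arm with a two-finger parallel gripper is mounted at the origin on a cart in front of the work surface, level with it; the furniture and walls round the work are solid. World frame = base frame: x ahead of the robot, y to its left, z up, the work surface at z = 0. Lengths are in m, angles in rad, forces in N, time in s.
With the tool pointing down it reaches from about 0.275 to 0.775 m from the base axis. Payload 14.6 kg.
Tool frame: the origin (TCP) lies on the mounting face of the last link; the fingertips stand 173 mm ahead of it and the grasp point (between the pads) lies 155 mm ahead of it; z points along the fingers, y is the line along which they close (so a half turn about z gives the same grasp; the last joint's range is limited). The gripper opens to 85 mm and grips with 20 to 120 N. Pads are 22 mm wide; open, the fingers measure 114 mm over their backs; the gripper's body (76 mm by 85 mm) begins 54 mm behind the grasp point. The pads swing forward as they close: fully open they stand 13 mm farther back than shut.
Start: joints at [1.084, 0.263, -0.048, 1.259, 0, 1.415], TCP at [0.171, 0.496, 0.405] pointing down, gripper open.
Joint ranges: [-2.65, 2.65], [-0.89, 1.7], [-1.18, 1.37], [-2.13, 2.11], [-1.35, 1.29], [-3.14, 3.14]. Speed limits (rad/s): [1.89, 1.89, 2.57, 2.79, 3.14, 3.14].

INTERFACE

Orientations are given as a unit quaternion [w, x, y, z].
In Python, from plant import get_obs, cams, ctrl gives the robot as it stands.
- The arm moves only by the tool play_rows, never from a script. Its argument "targets" is a list of rows, each an object of numbers: "x", "y", "z": the shift along the world's x, y, z scaled (see below); "wx", "wy", "wz": the turn, a rotation vector about the world's x, y, z scaled (see below); "grip": the opening, from 0 (shut) to 1 (fully open). A call has 1 to 12 rows; each row shifts and turns the commanded pose from where the row before left it; what a row does not reach is not made up. The controller multiplies each number of a shift by 0.03 m and each number of a turn by 0.1 rad. A row lasts 1/8 s, in which the tool goes at most 62.5 mm and 10.7 degrees, less where a joint would pass 70% of its speed; a pose out of reach is approached as far as the arm can. A call with a number of a shift or a turn outside -1 to 1 is refused whole. A call with a gripper value outside its range is refused whole. The fingers move at their own pace and stop on an object; "force" is the grip in N (left out, the last holds). Time passes only in rows, so rows that do not move let the fingers close. It gives the time, the measured TCP pose, the force, the opening and the grip force at its end, in the units of the state.
- get_obs(): the state, without advancing time (a new reading comes with each control period).
- cams.get_image(name): name is "scene" or "top" or "wrist"; returns a dict with "image" (384x512x3 uint8, red, green, blue), "K" (3x3 intrinsics, pixels), "R" (3x3) and "t" (3): a world point X has camera coordinates R X + t; the wrist camera has in their place "mount" (4x4, takes a point from camera to tool coordinates, whose origin is the TCP and whose axes are the flange's). Camera axes: x right, y down, z forward; pixel columns grow to the right and rows downward; lengths in m; the calibration is good to about 2 mm. A picture is of the moment at which its call begins: read the wrist's pose just before it. There is no depth.
- ctrl.hand_in(): hands the job in; it is judged then, once.
The state is a dict: "clock": time; "joint_positions": joint angles; "qd": joint speeds; "joint_torque": joint torques, N m; "ee_pos": TCP position; "eef_rot": TCP orientation; "wrist_force": force on the tool from outside, world axes, zero at the start; "torque": the same for the moment, N m; "gripper_width": finger opening in m; "grip_force": force on a finger pad.
Only numpy, scipy, OpenCV 4.12 (cv2) and the standard library are available. Lean on these libraries where they do the work, as an engineer would, in place of code of your own. Each camera call takes 0.05 s, during which the arm holds its last target. There are 200 camera calls.

## Working session

There is one attempt and no reset: what is moved stays moved. The work goes in short steps, Python scripts to look and compute and a tool call to move; the robot and the scene stay as the last step left them, time stands still between calls to the robot, and variables do not carry over. Pictures are saved under pics/ and viewed, at most 10 in all, crops included, and the job is handed in when it is done.

Besides the shell and the picture viewer there is one more tool, called as name(argument=value, ...) on one line, values as JSON. play_rows: Moves the arm, as the interface text tells. Shifts and turns lie within -1 to 1; 1 stands for 0.03 m of shift or 0.1 rad of turn. Its arguments: {"type":"object","properties":{"targets":{"type":"array"},"force":{"type":"number"}},"required":["targets"]}

```bash
mkdir -p pics; ls; python3 - <<'E'
from plant import get_obs,cams
import cv2,numpy as np
o=get_obs();print(o)
ims=[]
for n in("scene","top"):
    d=cams.get_image(n);cv2.imwrite(f"pics/{n}0.png",d["image"][:,:,::-1]);print(n,d["K"],d["R"],d["t"])
    np.savez(f"{n}.npz",K=d["K"],R=d["R"],t=d["t"])
d=cams.get_image("wrist");print(d["K"],d["mount"]);cv2.imwrite("pics/wrist0.png",d["image"][:,:,::-1])
E
```

```text
pics
{'clock': 0.0, 'joint_positions': array([ 1.08370631e+00,  2.63565603e-01, -4.89504301e-02,  1.25942050e+00,
        3.41052703e-05,  1.41549538e+00]), 'qd': array([-5.91123109e-04, -1.97770653e-03, -1.99234453e-03, -2.18392436e-04,
       -2.65498896e-04,  1.67690468e-05]), 'joint_torque': array([-4.56301728e-03, -6.37634540e+01,  3.84568763e+01,  1.39787505e-02,
       -3.73811354e-04, -2.77285591e-05]), 'ee_pos': array([0.17096941, 0.49628484, 0.40419792]), 'eef_rot': array([-1.96162192e-04,  1.65134634e-01,  9.86270869e-01, -5.35562114e-04]), 'wrist_force': array([ 0.37844945,  0.04776209, -0.3725951 ]), 'torque': array([-0.00221785, -0.05456076,  0.00989093]), 'grip_force': 0.0, 'gripper_width': 0.0854134031704194}
scene [[429.67343175   0.         249.36636047]
 [  0.         429.67343175 197.29179695]
 [  0.           0.           1.        ]] [[ 0.71077317 -0.70314608 -0.01967453]
 [-0.35031301 -0.32958133 -0.87673082]
 [ 0.60998549  0.63004899 -0.48057879]] [-0.40514315  0.23888368  0.9361412 ]
top [[459.99397396   0.         254.38478076]
 [  0.         459.99397396 192.51652442]
 [  0.           0.           1.        ]] [[ 0.00435662 -0.99997855 -0.00489089]
 [-0.99646423 -0.00393082 -0.08392604]
 [ 0.08390502  0.00523923 -0.99645998]] [-0.01716651  0.52693782  1.05163932]
[[297.72780871   0.         257.64624923]
 [  0.         297.72780871 194.78944474]
 [  0.           0.           1.        ]] [[ 5.01929990e-04 -9.44353672e-01 -3.28931438e-01  8.48628306e-02]
 [ 9.99999606e-01  2.32969919e-04  8.57089841e-04  7.50248070e-05]
 [-7.32764808e-04 -3.28931738e-01  9.44353416e-01  3.13427704e-02]
 [ 0.00000000e+00  0.00000000e+00  0.00000000e+00  1.00000000e+00]]
```

View pics/top0.png

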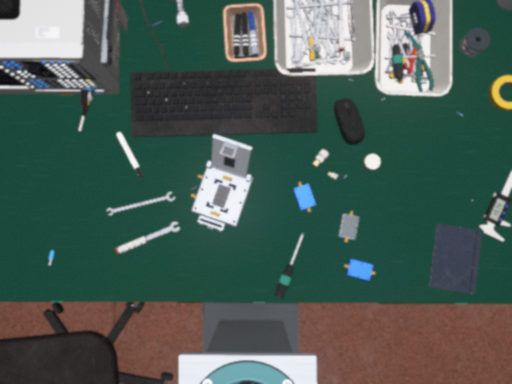

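View pics/scene0.png

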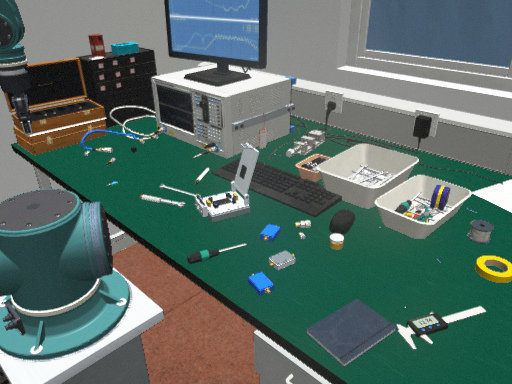

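The top view shows the grey module with brass jacks near (348,226), blue decoys at (305,196) and (360,269), and the fixture around (223,193) with its lid leaning back at (231,155). The scene view confirms this, with the module at (282,260) and the fixture at (222,203).

```bash
cat > h.py <<'E'
import numpy as np,cv2
from scipy.spatial.transform import Rotation as Ro
from plant import get_obs,cams
def rot(o): q=o["eef_rot"];return Ro.from_quat([q[1],q[2],q[3],q[0]])
def snap(n,f=None):
    o=get_obs();d=cams.get_image(n)
    if n=="wrist":
        T=np.eye(4);T[:3,:3]=rot(o).as_matrix();T[:3,3]=o["ee_pos"];E=np.linalg.inv(T@d["mount"]);R,t=E[:3,:3],E[:3,3]
    else:R,t=d["R"],d["t"]
    if f:cv2.imwrite(f"pics/{f}.png",d["image"][:,:,::-1]);np.savez(f"{f}.npz",K=d["K"],R=R,t=t)
    return d["image"],d["K"],R,t
def cal(f):d=np.load(f"{f}.npz");return d["K"],d["R"],d["t"]
def ray(c,p):
    K,R,t=c;return -R.T@t,R.T@np.linalg.solve(K,[p[0],p[1],1])
def atz(c,p,z):
    o,d=ray(c,p);return o+d*(z-o[2])/d[2]
def tri(c1,p1,c2,p2):
    P=[c[0]@np.c_[c[1],c[2]] for c in(c1,c2)]
    X=cv2.triangulatePoints(P[0],P[1],np.float64(p1),np.float64(p2)).ravel();return X[:3]/X[3]
def proj(c,X):
    K,R,t=c;v=(R@np.atleast_2d(X).T).T+t;v=v@K.T;return v[:,:2]/v[:,2:]
E
python3 - <<'E'
from h import *
c=cal("top")
for n,p,z in[("mod",(348.5,226.5),.018),("jackS",(345,241),.009),("jackN",(352,211),.009),("fixL",(195,214),.029),("fixR",(236,225),.029),("fixUR",(251,180),.029),("fixUL",(209,165),.029),("nest",(223,196),.04),("lidtopL",(212,136),.15),("lidtopR",(251,147),.15)]:print(n,atz(c,p,z).round(4))
E
```

```text
mod [ 0.4489 -0.2343  0.018 ]
jackS [ 0.4151 -0.2274  0.009 ]
jackN [ 0.4854 -0.2447  0.009 ]
fixL [0.476 0.122 0.029]
fixR [0.4511 0.0271 0.029 ]
fixUR [ 0.5556 -0.007   0.029 ]
fixUL [0.5904 0.0911 0.029 ]
nest [0.5172 0.0569 0.04  ]
lidtopL [0.6337 0.0729 0.15  ]
lidtopR [ 0.6109 -0.0082  0.15  ]
```

play_rows(targets=[{"x": 0.62,"y": -0.97,"wz": 0.06,"grip": 1},{"x": 0.62,"y": -0.97,"wz": 0.06},{"x": 0.62,"y": -0.97,"wz": 0.06},{"x": 0.62,"y": -0.97,"wz": 0.06},{"x": 0.62,"y": -0.97,"wz": 0.06},{"x": 0.62,"y": -0.97,"wz": 0.06},{"x": 0.62,"y": -0.97,"wz": 0.06},{"x": 0.62,"y": -0.97,"wz": 0.06},{"x": 0.62,"y": -0.97,"wz": 0.06},{"x": 0.62,"y": -0.97,"wz": 0.06},{"x": 0.62,"y": -0.97,"wz": 0.06},{"x": 0.62,"y": -0.97,"wz": 0.06}], force=40)

```text
schema error: expected keys x, y, z, wx, wy, wz, grip
```

play_rows(targets=[{"x": 0.62,"y": -0.97,"wz": 0.06},{"x": 0.62,"y": -0.97,"wz": 0.06},{"x": 0.62,"y": -0.97,"wz": 0.06},{},{}])

```text
schema error: expected keys x, y, z, wx, wy, wz, grip
```

```bash
python3 - <<'E'
from h import *
im,*_=snap("wrist","wf1");cv2.imwrite("pics/wf1b.png",cv2.resize(im[:,:,::-1],(768,576),interpolation=cv2.INTER_CUBIC))
E
```

```text
(no output)
```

View pics/wf1b.png

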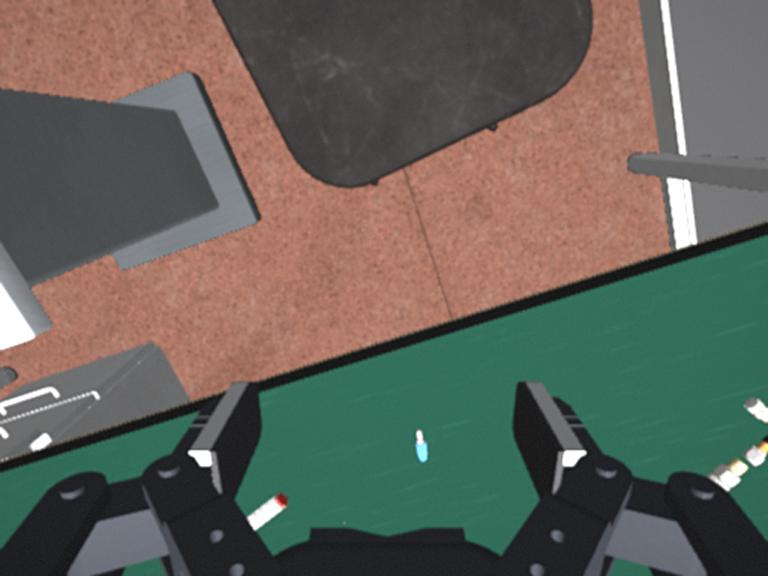

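The wrist picture, taken before any move, shows the bench edge and the fingers at (235,430) and (545,430). The call was refused because every row needs all keys.

play_rows(targets=[{"x": 0.62,"y": -0.97,"z": 0,"wx": 0,"wy": 0,"wz": 0.06,"grip": 1},{"x": 0.62,"y": -0.97,"z": 0,"wx": 0,"wy": 0,"wz": 0.06,"grip": 1},{"x": 0.62,"y": -0.97,"z": 0,"wx": 0,"wy": 0,"wz": 0.06,"grip": 1},{"x": 0.62,"y": -0.97,"z": 0,"wx": 0,"wy": 0,"wz": 0.06,"grip": 1},{"x": 0.62,"y": -0.97,"z": 0,"wx": 0,"wy": 0,"wz": 0.06,"grip": 1},{"x": 0.62,"y": -0.97,"z": 0,"wx": 0,"wy": 0,"wz": 0.06,"grip": 1},{"x": 0.62,"y": -0.97,"z": 0,"wx": 0,"wy": 0,"wz": 0.06,"grip": 1},{"x": 0.62,"y": -0.97,"z": 0,"wx": 0,"wy": 0,"wz": 0.06,"grip": 1},{"x": 0.62,"y": -0.97,"z": 0,"wx": 0,"wy": 0,"wz": 0.06,"grip": 1},{"x": 0.62,"y": -0.97,"z": 0,"wx": 0,"wy": 0,"wz": 0.06,"grip": 1},{"x": 0.62,"y": -0.97,"z": 0,"wx": 0,"wy": 0,"wz": 0.06,"grip": 1},{"x": 0.62,"y": -0.97,"z": 0,"wx": 0,"wy": 0,"wz": 0.06,"grip": 1}], force=40)

```text
clock: 1.7
ee_pos: [0.3946, 0.1461, 0.4047]
eef_rot: [-0.0, 0.129, 0.992, 0.0]
wrist_force: [0.2, 0.7, 0.4]
gripper_width: 0.0854
grip_force: 0.0
```

play_rows(targets=[{"x": 0.62,"y": -0.97,"z": 0,"wx": 0,"wy": 0,"wz": 0.06,"grip": 1},{"x": 0.62,"y": -0.97,"z": 0,"wx": 0,"wy": 0,"wz": 0.06,"grip": 1},{"x": 0.62,"y": -0.97,"z": 0,"wx": 0,"wy": 0,"wz": 0.06,"grip": 1},{"x": 0,"y": 0,"z": 0,"wx": 0,"wy": 0,"wz": 0,"grip": 1},{"x": 0,"y": 0,"z": 0,"wx": 0,"wy": 0,"wz": 0,"grip": 1}])

```text
clock: 2.33
ee_pos: [0.4497, 0.0601, 0.4046]
eef_rot: [-0.0, 0.121, 0.993, 0.0]
wrist_force: [-0.8, 0.6, -0.1]
gripper_width: 0.0856
grip_force: 0.0
```

```bash
python3 - <<'E'
from h import *
im,*_=snap("wrist","wf1");cv2.imwrite("pics/wf1b.png",cv2.resize(im[:,:,::-1],(768,576),interpolation=cv2.INTER_CUBIC))
E
```

```text
(no output)
```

View pics/wf1b.png

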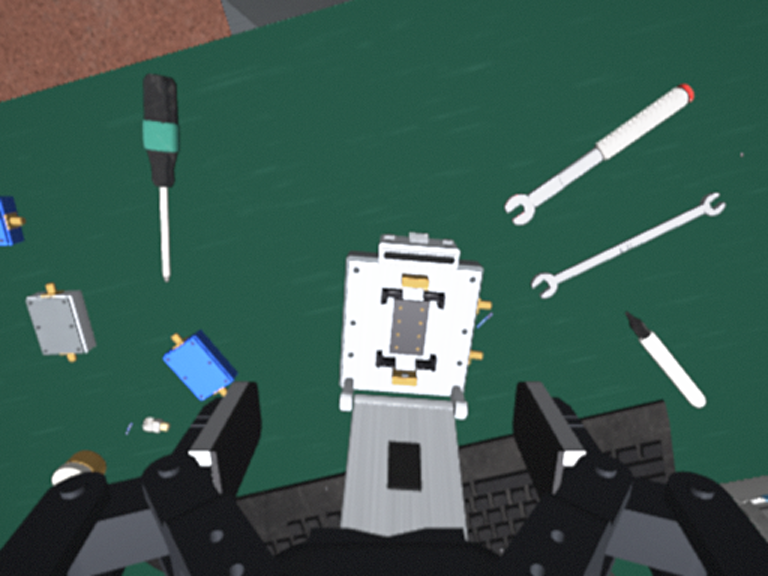

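The wrist view (1.5x scale) shows the nest floor at (408,327), brass blocks at (415,282) and (404,378), the lid behind at (405,460), and the grey module at (60,325). I'll take closer, offset views of both.

play_rows(targets=[{"x": 0.5,"y": -0.25,"z": -0.85,"wx": 0,"wy": 0,"wz": 0,"grip": 1},{"x": 0.5,"y": -0.25,"z": -0.85,"wx": 0,"wy": 0,"wz": 0,"grip": 1},{"x": 0.5,"y": -0.25,"z": -0.85,"wx": 0,"wy": 0,"wz": 0,"grip": 1},{"x": 0.5,"y": -0.25,"z": -0.85,"wx": 0,"wy": 0,"wz": 0,"grip": 1},{"x": 0,"y": 0,"z": 0,"wx": 0,"wy": 0,"wz": 0,"grip": 1},{"x": 0,"y": 0,"z": 0,"wx": 0,"wy": 0,"wz": 0,"grip": 1}])

```text
clock: 3.12
ee_pos: [0.5096, 0.0305, 0.3035]
eef_rot: [0.0, 0.12, 0.993, 0.0]
wrist_force: [-0.8, -0.1, 0.1]
gripper_width: 0.085
grip_force: 0.0
```

```bash
python3 -c "
from h import *
snap('wrist','f2');print(get_obs()['ee_pos'])"
```

```text
[0.50964672 0.03046406 0.30378025]
```

play_rows(targets=[{"x": 0,"y": 1,"z": 0,"wx": 0,"wy": 0,"wz": 0,"grip": 1},{"x": 0,"y": 1,"z": 0,"wx": 0,"wy": 0,"wz": 0,"grip": 1},{"x": 0,"y": 0,"z": 0,"wx": 0,"wy": 0,"wz": 0,"grip": 1},{"x": 0,"y": 0,"z": 0,"wx": 0,"wy": 0,"wz": 0,"grip": 1}])

```text
clock: 3.68
ee_pos: [0.5098, 0.0899, 0.3034]
eef_rot: [0.001, 0.12, 0.993, -0.0]
wrist_force: [-0.0, -0.7, -0.5]
gripper_width: 0.0857
grip_force: 0.0
```

```bash
python3 -c "
from h import *
snap('wrist','f3');print(get_obs()['ee_pos'])"
```

```text
[0.50988658 0.08961758 0.30324877]
```

play_rows(targets=[{"x": -0.2,"y": -0.95,"z": 0,"wx": 0,"wy": 0,"wz": 0,"grip": 1},{"x": -0.2,"y": -0.95,"z": 0,"wx": 0,"wy": 0,"wz": 0,"grip": 1},{"x": -0.2,"y": -0.95,"z": 0,"wx": 0,"wy": 0,"wz": 0,"grip": 1},{"x": -0.2,"y": -0.95,"z": 0,"wx": 0,"wy": 0,"wz": 0,"grip": 1},{"x": -0.2,"y": -0.95,"z": 0,"wx": 0,"wy": 0,"wz": 0,"grip": 1},{"x": -0.2,"y": -0.95,"z": 0,"wx": 0,"wy": 0,"wz": 0,"grip": 1},{"x": -0.2,"y": -0.95,"z": 0,"wx": 0,"wy": 0,"wz": 0,"grip": 1},{"x": -0.2,"y": -0.95,"z": 0,"wx": 0,"wy": 0,"wz": 0,"grip": 1},{"x": -0.2,"y": -0.95,"z": 0,"wx": 0,"wy": 0,"wz": 0,"grip": 1},{"x": -0.2,"y": -0.95,"z": 0,"wx": 0,"wy": 0,"wz": 0,"grip": 1},{"x": 0,"y": 0,"z": 0,"wx": 0,"wy": 0,"wz": 0,"grip": 1},{"x": 0,"y": 0,"z": 0,"wx": 0,"wy": 0,"wz": 0,"grip": 1}])

```text
clock: 5.22
ee_pos: [0.4498, -0.1951, 0.3028]
eef_rot: [0.0, 0.121, 0.993, 0.0]
wrist_force: [0.8, 0.2, -0.4]
gripper_width: 0.0856
grip_force: 0.0
```

```bash
python3 -c "
from h import *
snap('wrist','m2');print(get_obs()['ee_pos'])"
```

```text
[ 0.4498977  -0.19481467  0.30276544]
```

play_rows(targets=[{"x": 0,"y": -1,"z": 0,"wx": 0,"wy": 0,"wz": 0,"grip": 1},{"x": 0,"y": -1,"z": 0,"wx": 0,"wy": 0,"wz": 0,"grip": 1},{"x": 0,"y": 0,"z": 0,"wx": 0,"wy": 0,"wz": 0,"grip": 1},{"x": 0,"y": 0,"z": 0,"wx": 0,"wy": 0,"wz": 0,"grip": 1}])

```text
clock: 5.78
ee_pos: [0.45, -0.2543, 0.3026]
eef_rot: [-0.0, 0.12, 0.993, 0.0]
wrist_force: [0.9, 0.2, -0.7]
gripper_width: 0.0851
grip_force: 0.0
```

```bash
python3 - <<'E'
from h import *
snap('wrist','m3');print(get_obs()['ee_pos'])
F=[.518,.057,.04];M=[.449,-.234,.015]
out=[]
for f,X in(("f2",F),("f3",F),("m2",M),("m3",M)):
    u,v=proj(cal(f),X)[0].astype(int);u0,v0=u-66,v-50;im=cv2.imread(f"pics/{f}.png")
    u0=max(0,u0);v0=max(0,v0);c=im[v0:v0+100,u0:u0+132];print(f,u0,v0)
    c=cv2.resize(c,None,fx=3,fy=3,interpolation=cv2.INTER_CUBIC);out.append(cv2.copyMakeBorder(c,0,300-c.shape[0],0,396-c.shape[1],cv2.BORDER_CONSTANT))
cv2.imwrite("pics/mos.png",np.vstack([np.hstack(out[:2]),np.hstack(out[2:])]))
E
```

```text
[ 0.45003767 -0.25415059  0.30268117]
f2 224 151
f3 155 166
m2 149 148
m3 212 134
```

View pics/mos.png

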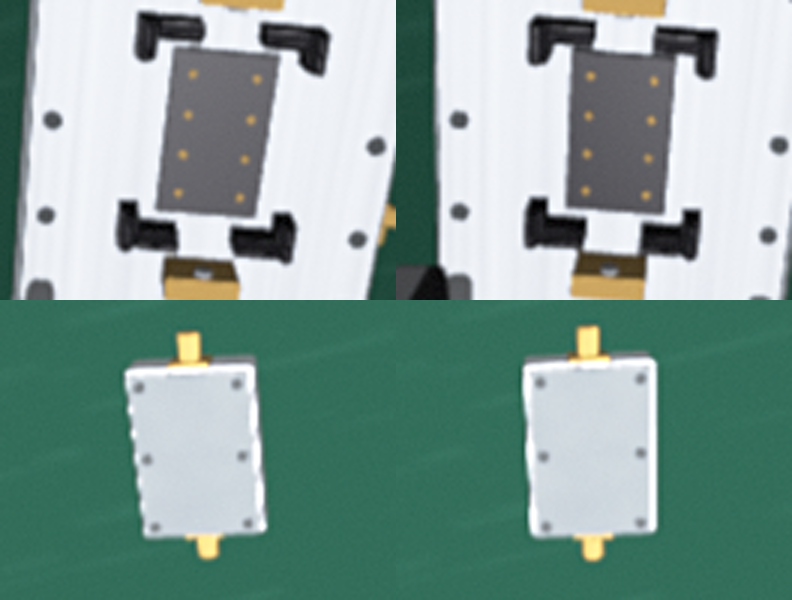

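The mosaic shows nest-floor contacts in both views (e.g. f2 (193,74)…(240,198), f3 (590,76)…(646,196)) and six module cover screws (m2 (139,387)…(248,524), m3 (540,383)…(641,523)). I'll triangulate these.

```bash
python3 - <<'E'
from h import *
A=np.float64
g={"f2":(A([(193,74),(257,79),(188,115),(251,120),(182,154),(245,160),(178,193),(240,198)]),(224,151)),
"f3":(A([(590,76),(653,81),(589,116),(651,121),(587,155),(648,160),(585,191),(646,196)])-[396,0],(155,166)),
"m2":(A([(139,387),(236,384),(147,460),(242,456),(155,527),(248,524)])-[0,300],(149,148)),
"m3":(A([(540,383),(641,378),(544,457),(641,453),(546,527),(641,523)])-[396,300],(212,134))}
pt={k:(p-1)/3+o for k,(p,o) in g.items()}
for a,b,zz in(("f2","f3",.032),("m2","m3",.018)):
    ca,cb=cal(a),cal(b)
    X=np.array([tri(ca,p,cb,q) for p,q in zip(pt[a],pt[b])])
    print(a,"tri mean",X.mean(0).round(4),"z",X[:,2].round(4))
    for c,k in((ca,a),(cb,b)):
        Y=np.array([atz(c,p,zz) for p in pt[k]])
        n=len(Y)//2;d=Y[-2:].mean(0)-Y[:2].mean(0);w=(Y[0::2]-Y[1::2]).mean(0)
        print(k,"at z",Y.mean(0).round(4),"len",np.linalg.norm(d).round(4),np.linalg.norm(w).round(4),"yaw x",np.degrees(np.arctan2(d[1],d[0])).round(2),"yaw y",(np.degrees(np.arctan2(-w[1],-w[0]))-90).round(2))
R=rot(get_obs()).as_matrix();print("tool y yaw",np.degrees(np.arctan2(R[1,1],R[0,1]))-90, R[:,2])
E
```

```text
f2 tri mean [0.5178 0.0625 0.0325] z [0.0328 0.0332 0.0321 0.0326 0.0316 0.0329 0.0323 0.0328]
f2 at z [0.5179 0.0625 0.032 ] len 0.0361 0.0181 yaw x -18.6 yaw y -18.84
f3 at z [0.518  0.0624 0.032 ] len 0.0362 0.0179 yaw x -18.38 yaw y -18.83
m2 tri mean [ 0.4487 -0.2358  0.018 ] z [0.0165 0.0193 0.0187 0.0187 0.0173 0.0178]
m2 at z [ 0.4487 -0.2357  0.018 ] len 0.0451 0.0288 yaw x -11.29 yaw y -11.75
m3 at z [ 0.4487 -0.2357  0.018 ] len 0.0449 0.029 yaw x -11.44 yaw y -11.16
tool y yaw -13.805111219953048 [-2.01578388e-04  3.96709587e-04 -9.99999901e-01]
```

play_rows(targets=[{"x": -0.04,"y": 0.62,"z": 0,"wx": 0,"wy": 0,"wz": 0.42,"grip": 1},{"x": 0,"y": 0,"z": -0.8,"wx": 0,"wy": 0,"wz": 0,"grip": 1},{"x": 0,"y": 0,"z": -0.8,"wx": 0,"wy": 0,"wz": 0,"grip": 1},{"x": 0,"y": 0,"z": -0.8,"wx": 0,"wy": 0,"wz": 0,"grip": 1},{"x": 0,"y": 0,"z": -0.8,"wx": 0,"wy": 0,"wz": 0,"grip": 1},{"x": 0,"y": 0,"z": 0,"wx": 0,"wy": 0,"wz": 0,"grip": 1},{"x": 0,"y": 0,"z": 0,"wx": 0,"wy": 0,"wz": 0,"grip": 1},{"x": 0,"y": 0,"z": 0,"wx": 0,"wy": 0,"wz": 0,"grip": 1}])

```text
clock: 6.82
ee_pos: [0.4491, -0.2364, 0.2077]
eef_rot: [0.001, 0.099, 0.995, -0.0]
wrist_force: [0.2, 0.8, -0.6]
gripper_width: 0.0855
grip_force: 0.0
```

```bash
python3 - <<'E'
from h import *
print(get_obs()['ee_pos']);R=rot(get_obs()).as_matrix();print("tool y yaw",np.degrees(np.arctan2(R[1,1],R[0,1]))-90)
E
```

```text
[ 0.4491068  -0.23640486  0.20768435]
tool y yaw -11.41167539515213
```

play_rows(targets=[{"x": 0,"y": 0.02,"z": -0.53,"wx": 0,"wy": 0,"wz": 0,"grip": 1},{"x": 0,"y": 0,"z": -0.53,"wx": 0,"wy": 0,"wz": 0,"grip": 1},{"x": 0,"y": 0,"z": 0,"wx": 0,"wy": 0,"wz": 0,"grip": 1},{"x": 0,"y": 0,"z": 0,"wx": 0,"wy": 0,"wz": 0,"grip": 0.3},{"x": 0,"y": 0,"z": 0,"wx": 0,"wy": 0,"wz": 0,"grip": 0.3},{"x": 0,"y": 0,"z": 0,"wx": 0,"wy": 0,"wz": 0,"grip": 0.3},{"x": 0,"y": 0,"z": 0,"wx": 0,"wy": 0,"wz": 0,"grip": 0.3},{"x": 0,"y": 0,"z": 0,"wx": 0,"wy": 0,"wz": 0,"grip": 0.3},{"x": 0,"y": 0,"z": 0,"wx": 0,"wy": 0,"wz": 0,"grip": 0.3},{"x": 0,"y": 0,"z": 0,"wx": 0,"wy": 0,"wz": 0,"grip": 0.3}], force=40)

```text
clock: 8.07
ee_pos: [0.4489, -0.236, 0.1756]
eef_rot: [0.0, 0.1, 0.995, -0.0]
wrist_force: [-1.9, 1.1, 9.0]
gripper_width: 0.0369
grip_force: 39.7
```

play_rows(targets=[{"x": 0,"y": 0,"z": 0.5,"wx": 0,"wy": 0,"wz": 0,"grip": 0.3},{"x": 0,"y": 0,"z": 1,"wx": 0,"wy": 0,"wz": 0,"grip": 0.3},{"x": 0,"y": 0,"z": 1,"wx": 0,"wy": 0,"wz": 0,"grip": 0.3},{"x": 0,"y": 0,"z": 0.5,"wx": 0,"wy": 0,"wz": 0,"grip": 0.3},{"x": 0.23,"y": 0.99,"z": 0,"wx": 0,"wy": 0,"wz": -0.12,"grip": 0.3},{"x": 0.23,"y": 0.99,"z": 0,"wx": 0,"wy": 0,"wz": -0.12,"grip": 0.3},{"x": 0.23,"y": 0.99,"z": 0,"wx": 0,"wy": 0,"wz": -0.12,"grip": 0.3},{"x": 0.23,"y": 0.99,"z": 0,"wx": 0,"wy": 0,"wz": -0.12,"grip": 0.3},{"x": 0.23,"y": 0.99,"z": 0,"wx": 0,"wy": 0,"wz": -0.12,"grip": 0.3},{"x": 0.23,"y": 0.99,"z": 0,"wx": 0,"wy": 0,"wz": -0.12,"grip": 0.3},{"x": 0.23,"y": 0.99,"z": 0,"wx": 0,"wy": 0,"wz": -0.12,"grip": 0.3},{"x": 0.23,"y": 0.99,"z": 0,"wx": 0,"wy": 0,"wz": -0.12,"grip": 0.3}])

```text
clock: 9.57
ee_pos: [0.5041, 0.0027, 0.2651]
eef_rot: [0.0, 0.148, 0.989, -0.0]
wrist_force: [0.3, 0.4, -0.8]
gripper_width: 0.0369
grip_force: 41.2
```

play_rows(targets=[{"x": 0.23,"y": 0.99,"z": 0,"wx": 0,"wy": 0,"wz": -0.12,"grip": 0.3},{"x": 0.23,"y": 0.99,"z": 0,"wx": 0,"wy": 0,"wz": -0.12,"grip": 0.3},{"x": 0,"y": 0,"z": 0,"wx": 0,"wy": 0,"wz": -0.06,"grip": 0.3},{"x": 0,"y": 0,"z": 0,"wx": 0,"wy": 0,"wz": 0,"grip": 0.3},{"x": 0,"y": 0,"z": 0,"wx": 0,"wy": 0,"wz": 0,"grip": 0.3},{"x": 0,"y": 0,"z": 0,"wx": 0,"wy": 0,"wz": 0,"grip": 0.3}])

```text
clock: 10.32
ee_pos: [0.5177, 0.0605, 0.2649]
eef_rot: [-0.0, 0.163, 0.987, -0.0]
wrist_force: [0.5, 0.3, -1.8]
gripper_width: 0.0368
grip_force: 41.2
```

```bash
python3 - <<'E'
from h import *
im,*_=snap("wrist","g1");cv2.imwrite("pics/g1b.png",cv2.resize(im[:,:,::-1],(768,576),interpolation=cv2.INTER_CUBIC))
o=get_obs();print(o['ee_pos'],o["wrist_force"]);R=rot(o).as_matrix();print("tool y yaw",np.degrees(np.arctan2(R[1,1],R[0,1]))-90)
E
```

```text
[0.51776007 0.06058672 0.2649329 ] [-0.86103416  0.41866365 -0.95700787]
tool y yaw -18.70859965134683
```

View pics/g1b.png

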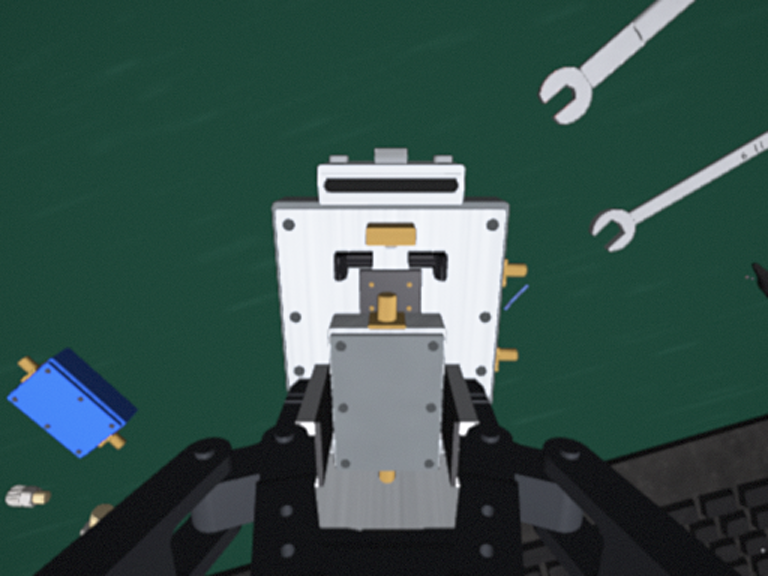

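The picture shows the module held square between the fingers, its screws at (341,346)…(428,464), with the nest ahead at (390,290). I'll measure the module in hand.

```bash
python3 - <<'E'
from h import *
c=cal("g1");o=get_obs()
P=(np.float64([(341,346),(433,346),(343,408),(431,408),(345,464),(428,464)])-.25)/1.5
for z in(.1,.104,.107,.110):
    Y=np.array([atz(c,p,z) for p in P]);d=Y[-2:].mean(0)-Y[:2].mean(0);w=(Y[0::2]-Y[1::2]).mean(0)
    print(z,(Y.mean(0)-o["ee_pos"]).round(4)[:2],np.linalg.norm(d).round(4),np.linalg.norm(w).round(4),np.degrees(np.arctan2(d[1],d[0])).round(1),np.degrees(np.arctan2(-w[1],-w[0])).round(1)-90)
E
```

```text
0.1 [ 0.0041 -0.0012] 0.0477 0.0305 -18.9 -18.700000000000003
0.104 [ 0.0016 -0.0004] 0.0463 0.0296 -18.9 -18.700000000000003
0.107 [-0.0003  0.0003] 0.0452 0.0289 -18.9 -18.700000000000003
0.11 [-0.0022  0.0009] 0.0441 0.0282 -18.9 -18.700000000000003
```

play_rows(targets=[{"x": 0.01,"y": 0.055,"z": 0,"wx": 0,"wy": 0,"wz": 0,"grip": 0.3},{"x": 0,"y": 0,"z": -0.5,"wx": 0,"wy": 0,"wz": 0,"grip": 0.3},{"x": 0,"y": 0,"z": -0.5,"wx": 0,"wy": 0,"wz": 0,"grip": 0.3},{"x": 0,"y": 0,"z": -0.5,"wx": 0,"wy": 0,"wz": 0,"grip": 0.3},{"x": 0,"y": 0,"z": 0,"wx": 0,"wy": 0,"wz": 0,"grip": 0.3},{"x": 0,"y": 0,"z": 0,"wx": 0,"wy": 0,"wz": 0,"grip": 0.3}])

```text
clock: 11.12
ee_pos: [0.5183, 0.0627, 0.2204]
eef_rot: [0.0, 0.162, 0.987, 0.0]
wrist_force: [-0.1, 0.1, -1.3]
gripper_width: 0.0367
grip_force: 41.1
```

```bash
python3 - <<'E'
from h import *
o=get_obs();print(o['ee_pos'],o["wrist_force"])
E
```

```text
[0.51829685 0.06272976 0.22037864] [-0.07425769  0.06438629 -1.32816041]
```

Good; now down into the pocket, stopping about 1 mm above the floor.

play_rows(targets=[{"x": 0,"y": 0,"z": -0.1,"wx": 0,"wy": 0,"wz": 0,"grip": 0.3},{"x": 0,"y": 0,"z": -0.1,"wx": 0,"wy": 0,"wz": 0,"grip": 0.3},{"x": 0,"y": 0,"z": -0.1,"wx": 0,"wy": 0,"wz": 0,"grip": 0.3},{"x": 0,"y": 0,"z": -0.07,"wx": 0,"wy": 0,"wz": 0,"grip": 0.3},{"x": 0,"y": 0,"z": 0,"wx": 0,"wy": 0,"wz": 0,"grip": 0.3},{"x": 0,"y": 0,"z": 0,"wx": 0,"wy": 0,"wz": 0,"grip": 0.3}])

```text
clock: 11.88
ee_pos: [0.5181, 0.0627, 0.2088]
eef_rot: [0.0, 0.162, 0.987, -0.0]
wrist_force: [-1.1, -0.5, -1.7]
gripper_width: 0.0369
grip_force: 41.1
```

play_rows(targets=[{"x": 0,"y": 0,"z": -0.07,"wx": 0,"wy": 0,"wz": 0,"grip": 0.3},{"x": 0,"y": 0,"z": 0,"wx": 0,"wy": 0,"wz": 0,"grip": 0.3},{"x": 0,"y": 0,"z": 0,"wx": 0,"wy": 0,"wz": 0,"grip": 0.65},{"x": 0,"y": 0,"z": 0,"wx": 0,"wy": 0,"wz": 0,"grip": 0.65},{"x": 0,"y": 0,"z": 0,"wx": 0,"wy": 0,"wz": 0,"grip": 0.65},{"x": 0,"y": 0,"z": 0,"wx": 0,"wy": 0,"wz": 0,"grip": 0.65},{"x": 0,"y": 0,"z": 0,"wx": 0,"wy": 0,"wz": 0,"grip": 0.65},{"x": 0,"y": 0,"z": 0.5,"wx": 0,"wy": 0,"wz": 0,"grip": 0.65},{"x": 0,"y": 0,"z": 1,"wx": 0,"wy": 0,"wz": 0,"grip": 0.65},{"x": 0,"y": 0,"z": 1,"wx": 0,"wy": 0,"wz": 0,"grip": 0.65},{"x": 0,"y": 0,"z": 0,"wx": 0,"wy": 0,"wz": 0,"grip": 0.65},{"x": 0,"y": 0,"z": 0,"wx": 0,"wy": 0,"wz": 0,"grip": 0.65}])

```text
clock: 13.38
ee_pos: [0.5179, 0.0627, 0.2811]
eef_rot: [-0.0, 0.162, 0.987, -0.0]
wrist_force: [-0.7, -0.4, 0.6]
gripper_width: 0.0554
grip_force: 0.0
```

```bash
python3 - <<'E'
from h import *
im,*_=snap("wrist","n1");b=cv2.resize(im[80:320,130:450,::-1],(800,600),interpolation=cv2.INTER_CUBIC);cv2.imwrite("pics/n1b.png",b)
o=get_obs();print(o['ee_pos'],o["wrist_force"],o["joint_positions"])
E
```

```text
[0.51784091 0.0627085  0.28081328] [ 0.57739734 -0.93921367 -0.30474232] [-3.57879682e-02  3.28345872e-01 -3.04643975e-01  9.39090474e-01
 -2.79976175e-05  2.90027456e-01]
```

View pics/n1b.png

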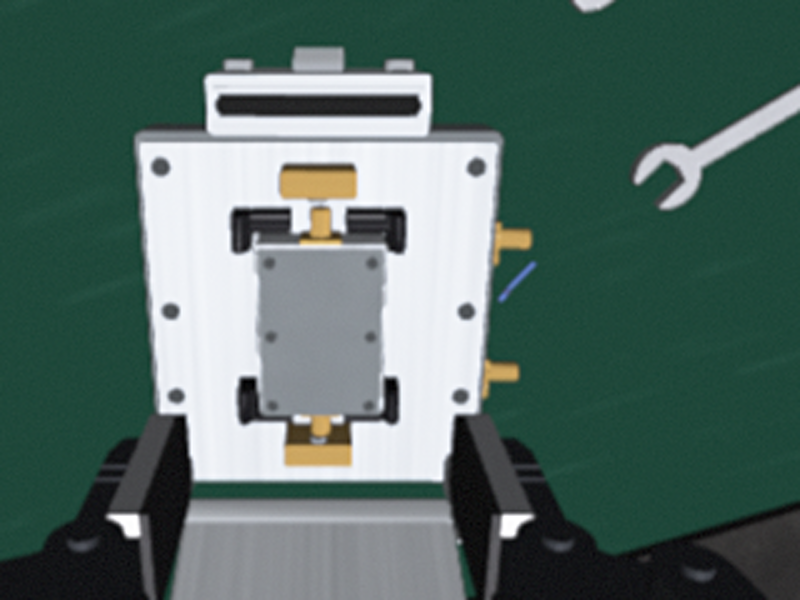

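The module sits square between the four corners at (320,335). I'll check that numerically while computing the lid-sweep path, and close the hand and move behind the lid.

play_rows(targets=[{"x": 0,"y": 0,"z": 1,"wx": 0,"wy": 0,"wz": 0,"grip": 0},{"x": 0,"y": 0,"z": 1,"wx": 0,"wy": 0,"wz": 0,"grip": 0},{"x": 0,"y": 0,"z": 1,"wx": 0,"wy": 0,"wz": 0,"grip": 0},{"x": 0,"y": 0,"z": 1,"wx": 0,"wy": 0,"wz": 0,"grip": 0},{"x": 0.85,"y": -0.285,"z": 0,"wx": 0,"wy": 0,"wz": 0,"grip": 0},{"x": 0.85,"y": -0.285,"z": 0,"wx": 0,"wy": 0,"wz": 0,"grip": 0},{"x": 0.85,"y": -0.285,"z": 0,"wx": 0,"wy": 0,"wz": 0,"grip": 0},{"x": 0.85,"y": -0.285,"z": 0,"wx": 0,"wy": 0,"wz": 0,"grip": 0},{"x": 0.85,"y": -0.285,"z": 0,"wx": 0,"wy": 0,"wz": 0,"grip": 0},{"x": 0.85,"y": -0.285,"z": 0,"wx": 0,"wy": 0,"wz": 0,"grip": 0},{"x": 0,"y": 0,"z": 0,"wx": 0,"wy": 0,"wz": 0,"grip": 0},{"x": 0,"y": 0,"z": 0,"wx": 0,"wy": 0,"wz": 0,"grip": 0}], force=40)

```text
clock: 14.92
ee_pos: [0.6708, 0.0115, 0.4008]
eef_rot: [-0.001, 0.162, 0.987, -0.0]
wrist_force: [0.3, -0.8, 0.0]
gripper_width: 0.0004
grip_force: 0.0
```

```bash
python3 - <<'E'
from h import *
P=np.float64([(269,263),(372,263),(270,337),(370,337),(272,406),(369,406)])/2.5+[130,80]-.3
print("module",np.mean([atz(cal("n1"),p,.050) for p in P],0).round(4))
snap("scene","s2");snap("wrist","w2")
o=get_obs();print(o["ee_pos"],o["gripper_width"],o["joint_positions"].round(2))
a=np.radians(-18.6);e=np.array([np.cos(a),np.sin(a),0]);O=np.array([.518,.0624,0])
print("fx",(o["ee_pos"]-O)@e,"fy",(o["ee_pos"]-O)@[-e[1],e[0],0])
# lid outlines for angle candidates in scene view, overlay
im=cv2.imread("pics/s2.png")
for A,col in((1.9,(0,0,255)),(2.05,(0,255,255))):
    for r in(137,):
        X=[O+e*(.058-.137*np.cos(A))+np.array([-e[1],e[0],0])*s*.041+[0,0,.056+.137*np.sin(A)] for s in(-1,1)]
        q=proj(cal("s2"),X);cv2.line(im,*[tuple(int(v*8) for v in p) for p in q],col,1,cv2.LINE_AA,3)
cv2.imwrite("pics/s2b.png",cv2.resize(im[110:230,160:320],(800,600),interpolation=cv2.INTER_CUBIC))
E
```

```text
module [0.5178 0.0631 0.05  ]
[0.67054499 0.01172924 0.40159321] -0.00026278125475830735 [-0.1   0.53  0.37  1.41  0.    0.22]
fx 0.1607392389178526 fy 0.0006314959063917671
```

View pics/s2b.png

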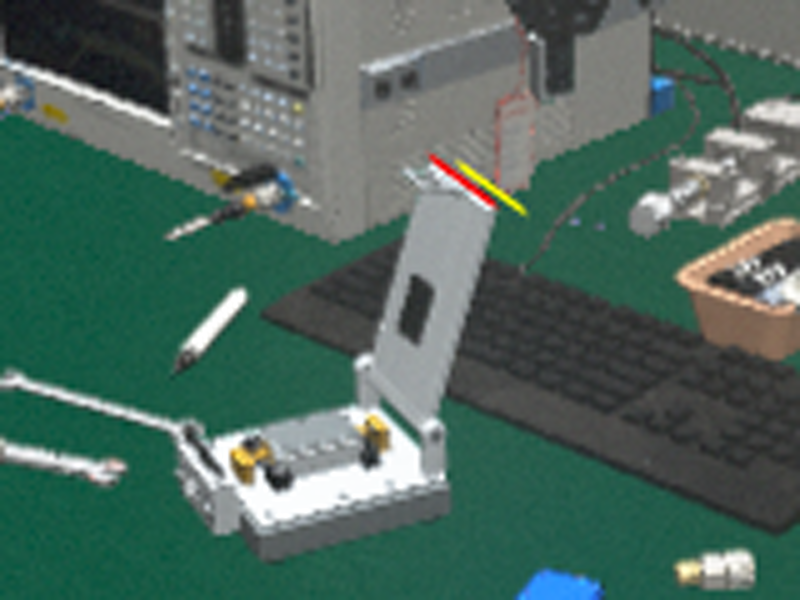

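The picture shows the lid's free edge at (465,190), next to the red line drawn for 1.9 rad, so the lid starts near 1.9. The module measures 0.7 mm from the nest centre. Now the sweep rows.

```bash
cat > path.py <<'E'
from h import *
a0=np.radians(-18.6);e=np.array([np.cos(a0),np.sin(a0)])
fx,z=.1607-.011,.4016-.173
W=[(.1497,.168),(.112,.168)]
for a in np.linspace(1.88,1.57,5): W.append((.058-.137*np.cos(a)+.004*np.sin(a),.056+.137*np.sin(a)+.004*np.cos(a)-.011))
for a in np.linspace(1.49,.11,18): W.append((.058-.129*np.cos(a)+.0045*np.sin(a),.056+.129*np.sin(a)+.0045*np.cos(a)))
for q in W:
    d=q[0]-fx;dz=q[1]-z;n=int(np.ceil(max(abs(d),abs(dz))/.0285))
    print(f"tip({q[0]*1e3:.0f},{q[1]*1e3:.0f}) n{n} x{d*e[0]/.03/n:.3f} y{d*e[1]/.03/n:.3f} z{dz/.03/n:.3f}");fx,z=q
E
python3 path.py
```

```text
tip(150,168) n3 x0.000 y-0.000 z-0.673
tip(112,168) n2 x-0.596 y0.200 z0.000
tip(103,174) n1 x-0.269 y0.090 z0.210
tip(93,177) n1 x-0.321 y0.108 z0.104
tip(83,180) n1 x-0.327 y0.110 z0.078
tip(72,181) n1 x-0.332 y0.112 z0.051
tip(62,182) n1 x-0.335 y0.113 z0.024
tip(52,185) n1 x-0.310 y0.104 z0.098
tip(42,184) n1 x-0.330 y0.111 z-0.030
tip(31,182) n1 x-0.326 y0.110 z-0.058
tip(21,180) n1 x-0.321 y0.108 z-0.086
tip(11,176) n1 x-0.313 y0.105 z-0.113
tip(2,172) n1 x-0.303 y0.102 z-0.140
tip(-8,167) n1 x-0.292 y0.098 z-0.165
tip(-16,161) n1 x-0.278 y0.094 z-0.189
tip(-25,155) n1 x-0.262 y0.088 z-0.213
tip(-32,148) n1 x-0.245 y0.083 z-0.234
tip(-40,140) n1 x-0.226 y0.076 z-0.255
tip(-46,132) n1 x-0.206 y0.069 z-0.273
tip(-52,124) n1 x-0.184 y0.062 z-0.290
tip(-57,114) n1 x-0.162 y0.054 z-0.305
tip(-61,105) n1 x-0.138 y0.046 z-0.318
tip(-65,95) n1 x-0.113 y0.038 z-0.328
tip(-68,85) n1 x-0.087 y0.029 z-0.337
tip(-70,75) n1 x-0.061 y0.021 z-0.343
```

play_rows(targets=[{"x": 0,"y": 0,"z": -0.67,"wx": 0,"wy": 0,"wz": 0,"grip": 0},{"x": 0,"y": 0,"z": -0.67,"wx": 0,"wy": 0,"wz": 0,"grip": 0},{"x": 0,"y": 0,"z": -0.67,"wx": 0,"wy": 0,"wz": 0,"grip": 0},{"x": -0.6,"y": 0.2,"z": 0,"wx": 0,"wy": 0,"wz": 0,"grip": 0},{"x": -0.3,"y": 0.1,"z": 0,"wx": 0,"wy": 0,"wz": 0,"grip": 0},{"x": -0.15,"y": 0.05,"z": 0,"wx": 0,"wy": 0,"wz": 0,"grip": 0},{"x": -0.15,"y": 0.05,"z": 0,"wx": 0,"wy": 0,"wz": 0,"grip": 0},{"x": -0.13,"y": 0.045,"z": 0.1,"wx": 0,"wy": 0,"wz": 0,"grip": 0},{"x": -0.13,"y": 0.045,"z": 0.11,"wx": 0,"wy": 0,"wz": 0,"grip": 0},{"x": -0.16,"y": 0.054,"z": 0.05,"wx": 0,"wy": 0,"wz": 0,"grip": 0},{"x": -0.16,"y": 0.054,"z": 0.05,"wx": 0,"wy": 0,"wz": 0,"grip": 0},{"x": -0.32,"y": 0.11,"z": 0.08,"wx": 0,"wy": 0,"wz": 0,"grip": 0}])

```text
clock: 16.52
ee_pos: [0.6078, 0.0327, 0.3532]
eef_rot: [0.0, 0.162, 0.987, -0.0]
wrist_force: [1.3, -0.7, 0.1]
gripper_width: 0.0
grip_force: 0.7
```

play_rows(targets=[{"x": -0.33,"y": 0.11,"z": 0.05,"wx": 0,"wy": 0,"wz": 0,"grip": 0},{"x": -0.34,"y": 0.114,"z": 0.02,"wx": 0,"wy": 0,"wz": 0,"grip": 0},{"x": -0.31,"y": 0.104,"z": 0.1,"wx": 0,"wy": 0,"wz": 0,"grip": 0},{"x": -0.33,"y": 0.11,"z": -0.03,"wx": 0,"wy": 0,"wz": 0,"grip": 0}])

```text
clock: 17.02
ee_pos: [0.5682, 0.046, 0.3575]
eef_rot: [0.0, 0.162, 0.987, 0.0]
wrist_force: [1.9, -0.6, 1.6]
gripper_width: -0.0003
grip_force: 0.8
```

```bash
python3 - <<'E'
from h import *
o=get_obs();a=np.radians(-18.6);e=np.array([np.cos(a),np.sin(a),0]);O=np.array([.518,.0624,0]);d=o["ee_pos"]-O
print("fx",d@e-.011,"fy",d@[-e[1],e[0],0],"tip",o["ee_pos"][2]-.173,o["wrist_force"])
for f in("t3",): im,*_=snap("scene",f)
cv2.imwrite("pics/t3b.png",cv2.resize(im[110:230,160:320,::-1],(800,600),interpolation=cv2.INTER_CUBIC))
E
```

```text
fx 0.04180223977249134 fy 0.0005107085608705924 tip 0.1845415827039676 [ 1.89882471 -0.61415066  1.59219761]
```

View pics/t3b.png

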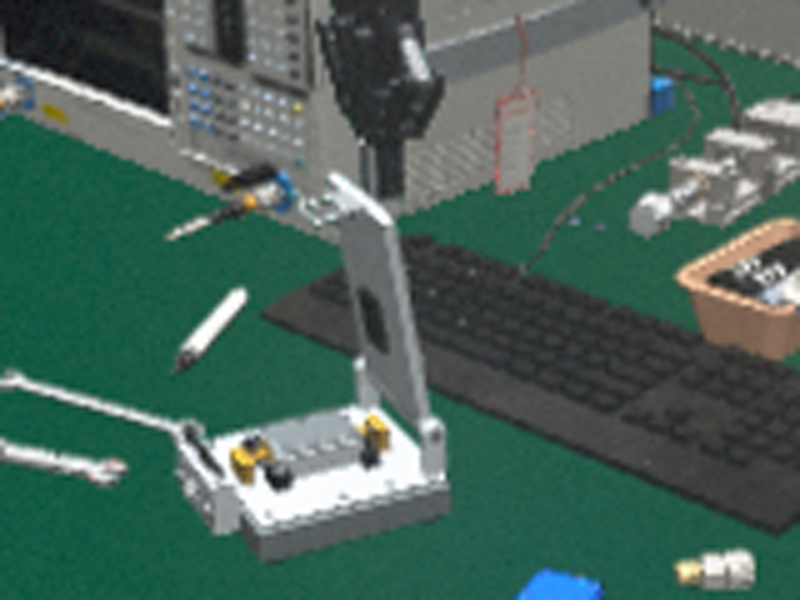

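The lid has swung past upright with the finger behind its edge at (390,190), and the force stays near 2 N. I'll continue along the arc.

play_rows(targets=[{"x": -0.326,"y": 0.11,"z": -0.06,"wx": 0,"wy": 0,"wz": 0,"grip": 0},{"x": -0.32,"y": 0.108,"z": -0.086,"wx": 0,"wy": 0,"wz": 0,"grip": 0},{"x": -0.313,"y": 0.105,"z": -0.113,"wx": 0,"wy": 0,"wz": 0,"grip": 0},{"x": -0.303,"y": 0.102,"z": -0.14,"wx": 0,"wy": 0,"wz": 0,"grip": 0},{"x": -0.292,"y": 0.098,"z": -0.165,"wx": 0,"wy": 0,"wz": 0,"grip": 0},{"x": -0.278,"y": 0.094,"z": -0.189,"wx": 0,"wy": 0,"wz": 0,"grip": 0},{"x": -0.262,"y": 0.088,"z": -0.213,"wx": 0,"wy": 0,"wz": 0,"grip": 0},{"x": -0.245,"y": 0.083,"z": -0.234,"wx": 0,"wy": 0,"wz": 0,"grip": 0},{"x": -0.226,"y": 0.076,"z": -0.255,"wx": 0,"wy": 0,"wz": 0,"grip": 0},{"x": -0.206,"y": 0.069,"z": -0.273,"wx": 0,"wy": 0,"wz": 0,"grip": 0}])

```text
clock: 18.32
ee_pos: [0.4852, 0.0739, 0.3049]
eef_rot: [-0.0, 0.162, 0.987, 0.0]
wrist_force: [0.5, -0.0, 3.5]
gripper_width: 0.0001
grip_force: 1.3
```

play_rows(targets=[{"x": -0.184,"y": 0.062,"z": -0.29,"wx": 0,"wy": 0,"wz": 0,"grip": 0},{"x": -0.162,"y": 0.054,"z": -0.305,"wx": 0,"wy": 0,"wz": 0,"grip": 0},{"x": -0.138,"y": 0.046,"z": -0.318,"wx": 0,"wy": 0,"wz": 0,"grip": 0},{"x": -0.113,"y": 0.038,"z": -0.328,"wx": 0,"wy": 0,"wz": 0,"grip": 0},{"x": -0.087,"y": 0.029,"z": -0.337,"wx": 0,"wy": 0,"wz": 0,"grip": 0},{"x": 0,"y": 0,"z": 0,"wx": 0,"wy": 0,"wz": 0,"grip": 0},{"x": 0,"y": 0,"z": 0,"wx": 0,"wy": 0,"wz": 0,"grip": 0}])

```text
clock: 19.2
ee_pos: [0.4652, 0.0806, 0.2581]
eef_rot: [-0.0, 0.162, 0.987, -0.0]
wrist_force: [-1.4, -0.0, 1.1]
gripper_width: 0.0002
grip_force: 1.0
```

```bash
cat > st.py <<'E'
from h import *
o=get_obs();a=np.radians(-18.6);e=np.array([np.cos(a),np.sin(a),0]);O=np.array([.518,.0624,0]);d=o["ee_pos"]-O
print("fx",d@e-.011,"fy",d@[-e[1],e[0],0],"tip",o["ee_pos"][2]-.173,o["wrist_force"],o["clock"])
E
python3 st.py
```

```text
fx -0.06683443619321527 fy 0.0004185943285786101 tip 0.0851496281834892 [-1.43679775 -0.02396191  1.09542424] 19.2
```

play_rows(targets=[{"x": -0.1,"y": 0.033,"z": -0.17,"wx": 0,"wy": 0,"wz": 0,"grip": 0},{"x": -0.05,"y": 0.016,"z": -0.1,"wx": 0,"wy": 0,"wz": 0,"grip": 0},{"x": 0,"y": 0,"z": -0.06,"wx": 0,"wy": 0,"wz": 0,"grip": 0},{"x": 0,"y": 0,"z": 0,"wx": 0,"wy": 0,"wz": 0,"grip": 0}])

```text
clock: 19.7
ee_pos: [0.4606, 0.0822, 0.2481]
eef_rot: [-0.0, 0.162, 0.987, 0.0]
wrist_force: [1.8, -0.0, 1.5]
gripper_width: -0.0
grip_force: 1.0
```

play_rows(targets=[{"x": 0,"y": 0,"z": -0.04,"wx": 0,"wy": 0,"wz": 0,"grip": 0},{"x": 0,"y": 0,"z": -0.04,"wx": 0,"wy": 0,"wz": 0,"grip": 0},{"x": 0,"y": 0,"z": 0,"wx": 0,"wy": 0,"wz": 0,"grip": 0}])

```text
clock: 20.08
ee_pos: [0.4605, 0.0822, 0.2456]
eef_rot: [-0.0, 0.162, 0.987, 0.0]
wrist_force: [0.1, 2.0, 2.1]
gripper_width: -0.0003
grip_force: 1.0
```

play_rows(targets=[{"x": 0,"y": 0,"z": -0.04,"wx": 0,"wy": 0,"wz": 0,"grip": 0},{"x": 0,"y": 0,"z": -0.04,"wx": 0,"wy": 0,"wz": 0,"grip": 0},{"x": 0,"y": 0,"z": 0,"wx": 0,"wy": 0,"wz": 0,"grip": 0}])

```text
clock: 20.45
ee_pos: [0.4606, 0.0821, 0.2433]
eef_rot: [-0.0, 0.162, 0.987, -0.0]
wrist_force: [-1.8, 1.2, 1.5]
gripper_width: 0.0005
grip_force: 1.1
```

play_rows(targets=[{"x": 0,"y": 0,"z": -0.035,"wx": 0,"wy": 0,"wz": 0,"grip": 0},{"x": 0,"y": 0,"z": -0.035,"wx": 0,"wy": 0,"wz": 0,"grip": 0},{"x": 0,"y": 0,"z": 0,"wx": 0,"wy": 0,"wz": 0,"grip": 0}])

```text
clock: 20.82
ee_pos: [0.4607, 0.0821, 0.2412]
eef_rot: [-0.0, 0.162, 0.987, -0.0]
wrist_force: [-1.7, 0.2, 1.9]
gripper_width: -0.0004
grip_force: 1.1
```

play_rows(targets=[{"x": 0,"y": 0,"z": -0.035,"wx": 0,"wy": 0,"wz": 0,"grip": 0},{"x": 0,"y": 0,"z": 0,"wx": 0,"wy": 0,"wz": 0,"grip": 0}])

```text
clock: 21.08
ee_pos: [0.4606, 0.0821, 0.2403]
eef_rot: [-0.0, 0.162, 0.987, -0.0]
wrist_force: [-2.1, 0.1, 4.5]
gripper_width: 0.0002
grip_force: 2.4
```

play_rows(targets=[{"x": 0,"y": 0,"z": -0.035,"wx": 0,"wy": 0,"wz": 0,"grip": 0},{"x": 0,"y": 0,"z": 0,"wx": 0,"wy": 0,"wz": 0,"grip": 0}])

```text
clock: 21.32
ee_pos: [0.4606, 0.0821, 0.2393]
eef_rot: [-0.0, 0.162, 0.987, 0.0]
wrist_force: [-2.9, 0.3, 6.1]
gripper_width: -0.0004
grip_force: 3.0
```

play_rows(targets=[{"x": 0,"y": 0,"z": -0.03,"wx": 0,"wy": 0,"wz": 0,"grip": 0},{"x": 0,"y": 0,"z": 0,"wx": 0,"wy": 0,"wz": 0,"grip": 0}])

```text
clock: 21.58
ee_pos: [0.4605, 0.0821, 0.2384]
eef_rot: [-0.0, 0.162, 0.987, 0.0]
wrist_force: [-3.8, 0.9, 6.2]
gripper_width: 0.0003
grip_force: 3.3
```

play_rows(targets=[{"x": 0,"y": 0,"z": -0.03,"wx": 0,"wy": 0,"wz": 0,"grip": 0},{"x": 0,"y": 0,"z": 0,"wx": 0,"wy": 0,"wz": 0,"grip": 0}])

```text
clock: 21.82
ee_pos: [0.4605, 0.0822, 0.2374]
eef_rot: [-0.0, 0.162, 0.987, 0.0]
wrist_force: [-2.8, 1.5, 5.6]
gripper_width: -0.0005
grip_force: 2.4
```

play_rows(targets=[{"x": 0,"y": 0,"z": -0.02,"wx": 0,"wy": 0,"wz": 0,"grip": 0},{"x": 0,"y": 0,"z": 0,"wx": 0,"wy": 0,"wz": 0,"grip": 0}])

```text
clock: 22.08
ee_pos: [0.4605, 0.0822, 0.2367]
eef_rot: [-0.0, 0.162, 0.987, 0.0]
wrist_force: [-3.4, 0.9, 3.3]
gripper_width: -0.0001
grip_force: 1.9
```

play_rows(targets=[{"x": 0,"y": 0,"z": -0.02,"wx": 0,"wy": 0,"wz": 0,"grip": 0},{"x": 0,"y": 0,"z": 0,"wx": 0,"wy": 0,"wz": 0,"grip": 0}])

```text
clock: 22.32
ee_pos: [0.4607, 0.0821, 0.2361]
eef_rot: [-0.0, 0.162, 0.987, -0.0]
wrist_force: [-1.6, 0.5, 2.1]
gripper_width: 0.0001
grip_force: 1.0
```

play_rows(targets=[{"x": 0,"y": 0,"z": -0.02,"wx": 0,"wy": 0,"wz": 0,"grip": 0},{"x": 0,"y": 0,"z": 0,"wx": 0,"wy": 0,"wz": 0,"grip": 0}])

```text
clock: 22.58
ee_pos: [0.4607, 0.0821, 0.2356]
eef_rot: [0.0, 0.162, 0.987, -0.0]
wrist_force: [-3.1, 1.8, 4.2]
gripper_width: 0.0004
grip_force: 2.1
```

play_rows(targets=[{"x": 0,"y": 0,"z": -0.02,"wx": 0,"wy": 0,"wz": 0,"grip": 0},{"x": 0,"y": 0,"z": 0,"wx": 0,"wy": 0,"wz": 0,"grip": 0}])

```text
clock: 22.82
ee_pos: [0.4607, 0.0821, 0.235]
eef_rot: [0.0, 0.162, 0.987, -0.0]
wrist_force: [-0.6, 0.3, 3.9]
gripper_width: -0.0001
grip_force: 1.4
```

play_rows(targets=[{"x": 0,"y": 0,"z": -0.02,"wx": 0,"wy": 0,"wz": 0,"grip": 0},{"x": 0,"y": 0,"z": 0,"wx": 0,"wy": 0,"wz": 0,"grip": 0}])

```text
clock: 23.08
ee_pos: [0.4607, 0.0821, 0.2346]
eef_rot: [0.0, 0.162, 0.987, 0.0]
wrist_force: [-4.2, -0.3, 9.9]
gripper_width: -0.0001
grip_force: 4.8
```

play_rows(targets=[{"x": 0,"y": 0,"z": -0.02,"wx": 0,"wy": 0,"wz": 0,"grip": 0},{"x": 0,"y": 0,"z": 0,"wx": 0,"wy": 0,"wz": 0,"grip": 0}])

```text
clock: 23.32
ee_pos: [0.4607, 0.0821, 0.2343]
eef_rot: [0.0, 0.162, 0.987, 0.0]
wrist_force: [-6.0, 0.4, 16.5]
gripper_width: -0.0
grip_force: 8.5
```

play_rows(targets=[{"x": 0,"y": 0,"z": -0.02,"wx": 0,"wy": 0,"wz": 0,"grip": 0},{"x": 0,"y": 0,"z": 0,"wx": 0,"wy": 0,"wz": 0,"grip": 0}])

```text
clock: 23.58
ee_pos: [0.4606, 0.0822, 0.2339]
eef_rot: [0.0, 0.162, 0.987, 0.0]
wrist_force: [-8.3, 0.7, 22.5]
gripper_width: 0.0001
grip_force: 10.9
```

play_rows(targets=[{"x": 0,"y": 0,"z": -0.02,"wx": 0,"wy": 0,"wz": 0,"grip": 0},{"x": 0,"y": 0,"z": 0,"wx": 0,"wy": 0,"wz": 0,"grip": 0}])

```text
clock: 23.82
ee_pos: [0.4606, 0.0822, 0.2335]
eef_rot: [0.0, 0.162, 0.987, 0.0]
wrist_force: [-8.7, 1.0, 26.4]
gripper_width: -0.0002
grip_force: 13.0
```

play_rows(targets=[{"x": 0,"y": 0,"z": 0.04,"wx": 0,"wy": 0,"wz": 0,"grip": 0},{"x": 0,"y": 0,"z": 0.04,"wx": 0,"wy": 0,"wz": 0,"grip": 0},{"x": 0,"y": 0,"z": 0.04,"wx": 0,"wy": 0,"wz": 0,"grip": 0},{"x": 0,"y": 0,"z": 0.04,"wx": 0,"wy": 0,"wz": 0,"grip": 0},{"x": 0,"y": 0,"z": 0,"wx": 0,"wy": 0,"wz": 0,"grip": 0}])

```text
clock: 24.45
ee_pos: [0.4608, 0.0821, 0.2374]
eef_rot: [0.0, 0.162, 0.987, 0.0]
wrist_force: [0.3, -0.3, 0.1]
gripper_width: 0.0005
grip_force: 0.0
```

```bash
python3 - <<'E'
from h import *
print(get_obs()["wrist_force"],get_obs()["grip_force"]);snap("scene","c0")
E
```

```text
[ 0.28500569 -0.33641927  0.08549034] 0.0
```

The grip-force reading has dropped to zero, so the lid is no longer following the finger. I'll take the hand away and check.

play_rows(targets=[{"x": 0,"y": 0,"z": 0.3,"wx": 0,"wy": 0,"wz": 0,"grip": 0},{"x": 0,"y": 0,"z": 0.5,"wx": 0,"wy": 0,"wz": 0,"grip": 0},{"x": 0,"y": 0,"z": 1,"wx": 0,"wy": 0,"wz": 0,"grip": 0},{"x": 0,"y": 0,"z": 1,"wx": 0,"wy": 0,"wz": 0,"grip": 0},{"x": 0,"y": 0,"z": 1,"wx": 0,"wy": 0,"wz": 0,"grip": 0},{"x": 0,"y": 0,"z": 1,"wx": 0,"wy": 0,"wz": 0,"grip": 0},{"x": 0,"y": 0,"z": 0,"wx": 0,"wy": 0,"wz": 0,"grip": 0},{"x": 0,"y": 0,"z": 0,"wx": 0,"wy": 0,"wz": 0,"grip": 0},{"x": 0,"y": 0,"z": 0,"wx": 0,"wy": 0,"wz": 0,"grip": 0},{"x": 0,"y": 0,"z": 0,"wx": 0,"wy": 0,"wz": 0,"grip": 0}])

```text
clock: 25.75
ee_pos: [0.4606, 0.0821, 0.3809]
eef_rot: [-0.001, 0.162, 0.987, -0.0]
wrist_force: [-0.9, -0.2, -0.2]
gripper_width: 0.0
grip_force: 0.0
```

```bash
python3 - <<'E'
from h import *
snap("scene","c1");snap("wrist","cw")
a=np.radians(-18.6);e=np.array([np.cos(a),np.sin(a),0]);y=np.array([-e[1],e[0],0]);O=np.array([.518,.0624,0])
# lid shut outline
X=[O+e*x+y*s+[0,0,.06] for x,s in((.05,.041),(.05,-.041),(-.079,-.041),(-.079,.041))]
g={k:cv2.imread(f"pics/{k}.png").astype(int) for k in("c0","c1","s2")}
m=np.zeros((384,512),np.uint8);cv2.fillPoly(m,[proj(cal("c1"),X).astype(np.int32)],1)
# upright-lid region only (above the shut lid)
U=[O+e*x+y*s+[0,0,z] for x,s,z in((.065,.041,.09),(.065,-.041,.09),(.1,-.041,.17),(.1,.041,.17))]
u=np.zeros((384,512),np.uint8);cv2.fillPoly(u,[proj(cal("c1"),U).astype(np.int32)],1)
for n,mm in(("shut",m),("open region",u)):
    print(n,{k:v[mm>0].mean(0).round() for k,v in g.items()},"c0-c1",np.abs(g["c0"]-g["c1"])[mm>0].mean().round(1))
# wrist: black press land
c=cal("cw");im=cv2.imread("pics/cw.png")
for r in(.110,.118,.124,.130,.134,.15):
    p=proj(c,O+e*(.058-r)+[0,0,.060])[0].round().astype(int);print(r,p,im[p[1],p[0]] if 0<=p[1]<384 else None)
E
```

```text
shut {'c0': array([202., 202., 195.]), 'c1': array([213., 213., 206.]), 's2': array([122., 136., 107.])} c0-c1 12.2
open region {'c0': array([66., 71., 57.]), 'c1': array([68., 72., 58.]), 's2': array([145., 144., 138.])} c0-c1 2.6
0.11 [257 188] [253 251 250]
0.118 [257 181] [143 138 138]
0.124 [257 175] [132 126 127]
0.13 [257 169] [182 177 176]
0.134 [257 165] [182 172 170]
0.15 [257 149] [70 85 39]
```

```bash
python3 -c "
from plant import ctrl
print(ctrl.hand_in())"
```

```text
the job is handed in; nothing more can be done
None
```

The module is in the nest, the lid stays shut on its catch with the hand clear (peak reading about 28 N against the 30 N limit), and the job is handed in, though no verdict came back.

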